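# Uncap a glue head and aim its nozzle

### The job

Make the slanted glue head ready for packing: lift the loose dust cap off it and set the cap down, mouth down and flat, in the shallow steel tray, without dropping it. Then turn the bare nozzle about its slanted axis until its spout points straight at the raised pointer on the collar. Leave the other things on the bench where they are.

Things in the scene. Friction and masses are not known exactly. Their poses are not given: they have to be found in the camera images.
- stand: Glue head on its fixed stand: round grey foot (diameter 144 mm) with an aluminium barrel leaning 30 degrees from vertical to the stand's -x side. Origin: centre of the foot's underside, z up. The barrel's axis passes (0, 0, 130 mm) along (-0.5, 0, 0.866); there lies the underside of a collar (diameter 92, 10 thick), on whose face a boss (diameter 53, 6 high) bears the nozzle.
- cap: Loose grey dust cap over the nozzle, hiding it: an upside-down cup, outer diameter 62 mm, 52 high, wall 3, with a round knob (diameter 20, 32 high) on top. Its rim rests on the collar's face round the boss, so it leans like the barrel; draw it off along the axis by 50 mm or more. Origin: centre of its open mouth; z along its axis to the knob. About 90 g.
- cap_knob (a point): Point on the cap's knob to grip: on the cap's axis, 74 mm from the mouth (22 mm above the cup's top, 10 mm below the knob's end). Axes as the cap's.
- nozzle (a joint): Nozzle angle about the slanted axis, rad: 0 = spout points exactly at the pointer, positive = anticlockwise seen from outside, looking at the nozzle's end. Starts at 0.5 to 1.4, can turn from -1.6 to 1.9; stiff enough (0.06 N m) to stay where it is left, no stop or click at 0.
- nozzle_grip (a point): Grip point on the nozzle's axis. The nozzle is a brass block 38 mm high, 24 across y and 28 across x; its foot stands on the boss, 16 mm above the collar's underside. This point is 24 mm above the foot, 14 mm below the end. x points to the spout, z outward along the axis. Grip across y.
- spout_tip (a point): Tip of the short tapered spout that sticks out of the nozzle's +x side: 25.5 mm from the axis, 10 mm above the nozzle's foot.
- pointer (a point): Top of the raised dark steel pointer (index mark) on the collar's face, 40.5 mm from the axis, 6 mm proud of the face. The collar is clamped: it sits at a different angle each time but does not turn by hand.
- tray_in (a point): Centre of the inner floor of the shallow steel tray, fixed to the bench: 130 x 130 mm outside, walls 4 mm thick, 14 mm high in all, floor about 4 mm thick. z up.
- carton_mid: loose soap carton 85 x 55 x 32 mm lying flat; a bystander, origin at the centre of its underside
- carton_left: loose soap carton 85 x 55 x 32 mm lying flat; a bystander, origin at the centre of its underside
- carton_right: loose soap carton 85 x 55 x 32 mm lying flat; a bystander, origin at the centre of its underside
- glue_bottle: white bottle, diameter 56 mm, 130 mm tall, a bystander; origin at the centre of its underside
- tape_roll: cardboard roll core standing on end, diameter 90 mm, 48 mm high, a bystander; origin at the centre of its underside
- screwdriver: screwdriver lying on the bench, a bystander
- jar: small closed jar, diameter 60 mm, 60 mm high, a bystander; origin at the centre of its underside
There are look-alikes about, which are no part of the job. What is shaped like the cap but blue, orange or red is not meant.

How it is judged:
On the way, in this order (a step that is already met when the one before it is completed fails the run):
1. the dust cap stands mouth down in the tray, let go (horizontal distance between cap and tray_in below 0.045 m and z of cap in the frame of tray_in between -0.004 and 0.004 m and angle between cap's own z axis and vertical below 0.1 rad and linear speed of cap below 0.03 m/s and contact force between cap and the fingers below 0.05 N), for 0.2 s.
2. the nozzle's spout points at the pointer (value of joint nozzle between -0.14 and 0.14 rad), for 0.2 s.
At the end, for the whole second after the job is handed in: The cap stands mouth down, flat (within 0.1 rad) on the tray's floor (within 4 mm of it), its centre within 45 mm of the tray's centre, let go and at rest; the nozzle's spout points at the pointer within 0.14 rad (8 degrees) (all of step 1 and all of step 2); the robot touches nothing.
It fails at once if a bystander was shifted by more than 30 mm (distance of any of carton_mid, carton_left, carton_right, glue_bottle, tape_roll, screwdriver, jar from where it was at the start of the episode above 0.03 m).
It fails at once if the cap was dropped or thrown (moving faster than 0.7 m/s while not held) (linear speed of cap above 0.7 m/s and contact force between cap and the fingers below 0.02 N).
It also fails if it takes over 61 s, if anything falls off the work surface, if the arm or the gripper's body presses on something with over 40 N, if the wrist force passes 120 N, or if a joint passes its speed limit or range.

### The arm

A 6-joint arm with a two-finger parallel gripper is mounted at the origin on the work surface. World frame = base frame: x ahead of the robot, y to its left, z up, the work surface at z = 0. Lengths are in m, angles in rad, forces in N, time in s.
With the tool pointing down it reaches from about 0.3 to 0.825 m from the base axis. Payload 5.4 kg.
Tool frame: the origin (TCP) lies on the centre line of the jaws, within the pads' length; the fingertips stand 22 mm ahead of it and the grasp point (between the pads) lies 3 mm ahead of it; z points along the fingers, y is the line along which they close (so a half turn about z gives the same grasp; the last joint's range is limited). The gripper opens to 92 mm and grips with 3 to 60 N. Pads are 20 mm wide; open, the fingers measure 128 mm over their backs; the gripper's body (75 mm by 189 mm) begins 69 mm behind the grasp point.
Start: joints at [-1.513, 0.158, 1.597, -0, 1.386, -0.21], TCP at [0.152, -0.554, 0.237] pointing down, gripper open.
Joint ranges: [-2.91, 2.91], [-0.94, 2.29], [0.18, 2.7], [-1.29, 4.43], [0.17, 2.64], [-3, 3]. Speed limits (rad/s): [2.57, 2.57, 3.14, 3.14, 3.14, 3.14].

### API

Orientations are given as a unit quaternion [x, y, z, w].
In Python, from cell import env gives the robot as it stands.
- The arm moves only by the tool carry_out, never from a script. Its arguments are lists of equal length, an entry for each row: "xyz": the shift along the tool's x, y, z scaled (see below), a list of three; "roll": the turn about the tool's z scaled (see below); "jaw": the closure, from 0 (fully open) to 1 (shut). A call has 1 to 8 rows; each row is the pose to reach, as a shift and turn from the pose commanded when the call began, along the tool's axes at that moment; what a row does not reach only later rows make up. The controller multiplies each number of a shift by 0.12 m and each number of a turn by 45 degrees. A row lasts 1/10 s, in which the tool goes at most 50 mm and 8.59 degrees, less where a joint would pass 70% of its speed; a pose out of reach is approached as far as the arm can. A call with a number of a shift or a turn outside -1 to 1 is refused whole. A call with a gripper value outside its range is refused whole. The fingers move at their own pace and stop on an object; "grip_force" is the grip in N (left out, the last holds). Time passes only in rows, so rows that repeat a pose let the fingers close. It gives the time, the measured TCP pose, the force, the opening and the grip force at its end, in the units of the state.
- env.get_obs(): the state, without advancing time (a new reading comes with each control period).
- env.get_image(name): name is "scene" or "top"; returns a dict with "img" (480x640x3 uint8, red, green, blue), "fx", "fy", "cx", "cy" (pixels), "k1" (the pictures are not rectified: a ray, as slopes to the right and down, at radius r is drawn at 1 + k1 r^2 times it, then the intrinsics apply), "view" (4x4, takes a point from world to camera coordinates). Camera axes: x right, y down, z forward; pixel columns grow to the right and rows downward; lengths in m; the calibration is good to about 2 mm. A picture is of the moment at which its call begins. There is no depth.
- env.job_done(): hands the job in; it is judged then, once.
The state is a dict: "time": time; "joint_pos": joint angles; "qvel": joint speeds; "joint_efforts": joint torques, N m; "tool_pos": TCP position; "ee_rot": TCP orientation; "wrist_force": force on the tool from outside, world axes, zero at the start; "ft_torque": the same for the moment, N m; "width": opening from 0.0 (shut) to 1.0 (fully open); "finger_force": force on a finger pad.
Only numpy, scipy, OpenCV 4.12 (cv2) and the standard library are available. Lean on these libraries where they do the work, as an engineer would, in place of code of your own. Each camera call takes 0.05 s, during which the arm holds its last target. There are 200 camera calls.

## Working session

There is one attempt and no reset: what is moved stays moved. The work goes in short steps, Python scripts to look and compute and a tool call to move; the robot and the scene stay as the last step left them, time stands still between calls to the robot, and variables do not carry over. Pictures are saved under pics/ and viewed, at most 10 in all, crops included, and the job is handed in when it is done.

Besides the shell and the picture viewer there is one more tool, called after "Call:" by a JSON object that holds its "fn" and its "kwargs", one argument or row to a line. carry_out: Moves the arm, as the interface text tells. Its arguments: {"type":"object","properties":{"xyz":{"type":"array"},"roll":{"type":"array"},"jaw":{"type":"array"},"grip_force":{"type":"number"}},"required":["xyz","roll","jaw"]}

```bash
ls; mkdir -p pics
python3 - <<'E'
from cell import env
import cv2,pickle
o=env.get_obs();print({k:(v.tolist() if hasattr(v,'tolist') else v) for k,v in o.items()})
d={}
for n in("scene","top"):
    r=env.get_image(n);d[n]=r;cv2.imwrite(f"pics/{n}0.png",r["img"][...,::-1])
    print(n,r["fx"],r["fy"],r["cx"],r["cy"],r["k1"],r["view"])
pickle.dump(d,open("im0.pkl","wb"))
E
```

```text
pics
{'time': 0.0, 'joint_pos': [-1.5130647338717986, 0.15905595084849283, 1.5982153880872372, -2.0340985696773388e-05, 1.386164803752164, -0.21011096134732218], 'qvel': [0.0009846013631807525, 0.00022176282026147292, 0.0015371502262627775, -0.0006475749063535477, 7.589030145837387e-05, -0.0004619212718594706], 'joint_efforts': [-0.0003125799139525043, -38.55642914772034, -32.21091270446777, 0.07024361751973629, 0.0378262298181653, -0.00010988925396304694], 'tool_pos': [0.15210841868676106, -0.5539214325698878, 0.2356234271360434], 'ee_rot': [0.991045268706857, 0.13352312781335757, 6.019258133241397e-05, -0.0009198312586347711], 'wrist_force': [-0.21577902058018705, -0.20869637977728087, -0.7255991125524374], 'ft_torque': [-0.0837084401016828, 0.033269994119329835, -0.0142392818316496], 'finger_force': 0.0, 'width': 0.9998575689934899}
scene 462.9674963215611 462.9674963215611 314.98121740765737 241.30364777012997 -0.09867572494945319 [[ 0.48064592  0.87669572 -0.01959881 -0.27135475]
 [ 0.49054523 -0.28733134 -0.82268224 -0.13565008]
 [-0.72687336  0.38580476 -0.56816354  1.74396997]
 [ 0.          0.          0.          1.        ]]
top 536.5698784221064 536.5698784221064 323.28514628625265 244.41780406540173 -0.06192979997534857 [[-0.01499953 -0.99988174 -0.00339392  0.01691597]
 [-0.99813081  0.01517421 -0.05919991  0.52164644]
 [ 0.05924441  0.0024996  -0.99824038  1.37902756]
 [ 0.          0.          0.          1.        ]]
```

View pics/scene0.png

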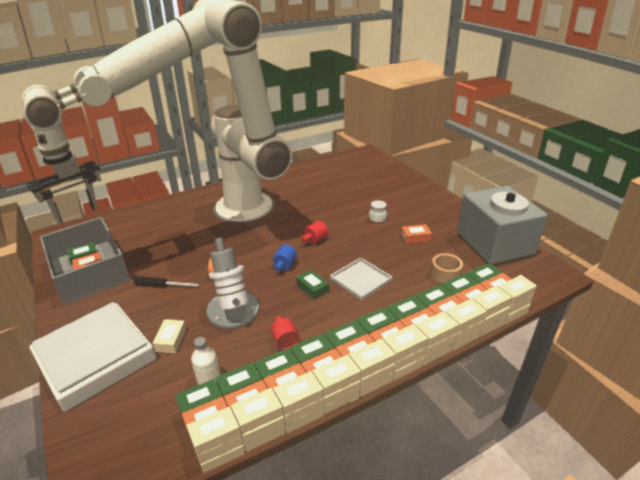

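View pics/top0.png

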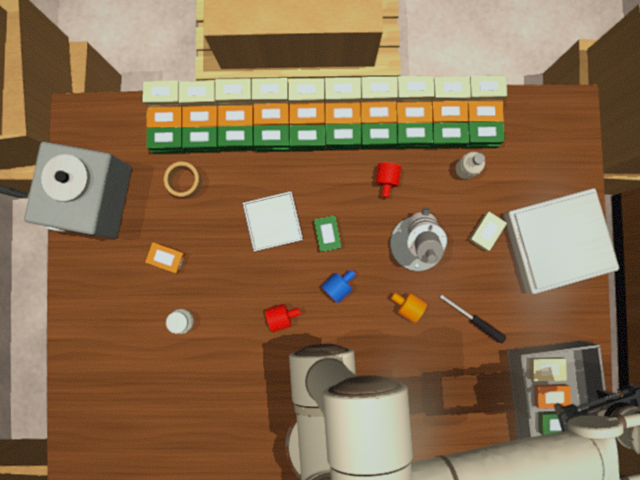

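Run:
```python
import cv2,pickle,numpy as np
d=pickle.load(open("im0.pkl","rb"))
a=d["scene"]["img"][225:335,185:285,::-1];b=d["top"]["img"][195:285,375:465,::-1]
a=cv2.resize(a,(436,480),interpolation=2);b=cv2.resize(b,(360,360),interpolation=2)
c=np.zeros((480,800,3),np.uint8);c[:,:436]=a;c[:360,438:798]=b
cv2.imwrite("pics/crop1.png",c)
```

```text
(no output)
```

View pics/crop1.png

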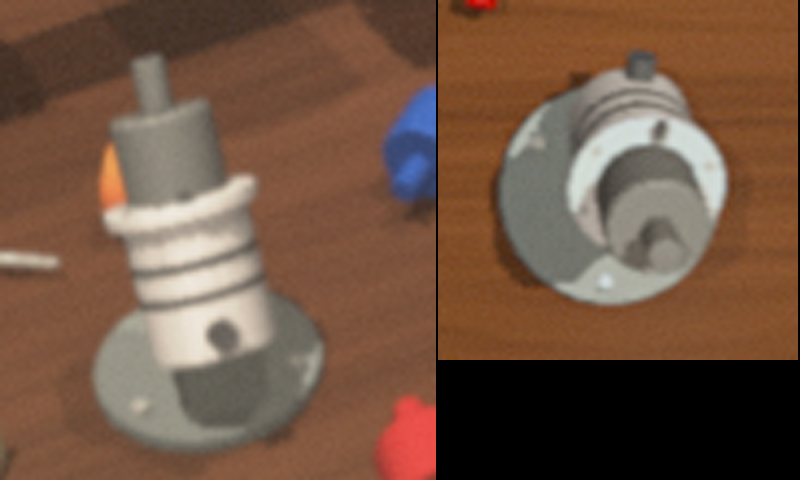

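```bash
cat > h.py <<'E'
import numpy as np,cv2,pickle
def ray(c,uv):
    K=np.array([[c["fx"],0,c["cx"]],[0,c["fy"],c["cy"]],[0,0,1]])
    p=cv2.undistortPoints(np.array([[uv]],float),K,np.array([c["k1"],0,0,0.]))[0,0]
    V=np.array(c["view"]);R=V[:3,:3];d=R.T@np.array([p[0],p[1],1.])
    return -R.T@V[:3,3],d/np.linalg.norm(d)
def plane(c,uv,z):
    o,d=ray(c,uv);return o+d*(z-o[2])/d[2]
def proj(c,P):
    q=np.array(c["view"])[:3]@np.append(P,1);x,y=q[:2]/q[2];f=1+c["k1"]*(x*x+y*y)
    return np.array([c["fx"]*x*f+c["cx"],c["fy"]*y*f+c["cy"]])
def tri(c1,u1,c2,u2):
    o1,d1=ray(c1,u1);o2,d2=ray(c2,u2)
    s=np.linalg.lstsq(np.c_[d1,-d2],o2-o1,rcond=None)[0]
    a,b=o1+s[0]*d1,o2+s[1]*d2
    return (a+b)/2,np.linalg.norm(a-b)
E
python3 - <<'E'
from h import *
np.set_printoptions(precision=4,suppress=True)
d=pickle.load(open("im0.pkl","rb"));S,T=d["scene"],d["top"]
print("knob end",tri(S,(218.9,238.8),T,(431.9,258)))
print("pointer",tri(S,(227,270.2),T,(430.3,227.5)))
print("collar",tri(S,(226.3,272),T,(427.5,240.8)))
for z in(0,.01):print("foot T",z,plane(T,(418.75,242.75),z))
print("foot S",plane(S,(185+208/4.36,225+370/4.36),.01))
for n,f,lo in(("T",T,1),):
    im=cv2.cvtColor(f["img"],cv2.COLOR_RGB2HSV)
    m=((im[...,1]<60)&(im[...,2]>110)).astype(np.uint8)
    m[:, :235]=0;m[:,310:]=0;m[:185]=0;m[260:]=0
    c=max(cv2.findContours(m,0,1)[0],key=cv2.contourArea);r=cv2.minAreaRect(c);print(r)
    for z in(0.0045,.014):
        P=[plane(T,q,z)[:2] for q in cv2.boxPoints(r)];print(z,np.mean(P,0),[np.linalg.norm(P[i]-P[i-1]) for i in range(4)],P)
im=cv2.cvtColor(S["img"],cv2.COLOR_RGB2HSV)
m=((im[...,1]<60)&(im[...,2]>110)).astype(np.uint8)
m[:, :325]=0;m[:,395:]=0;m[:255]=0;m[300:]=0
c=max(cv2.findContours(m,0,1)[0],key=cv2.contourArea);r=cv2.minAreaRect(c);print(r)
q=cv2.approxPolyDP(c,5,True)[:,0];print(q)
for p in q: print(plane(S,p,.014))
o=(397.,295.)
E
```

```text
knob end (array([ 0.4769, -0.2323,  0.2086]), np.float64(0.003953194856961672))
pointer (array([ 0.5494, -0.2417,  0.1587]), np.float64(0.0013861390747483009))
collar (array([ 0.5205, -0.2382,  0.1317]), np.float64(0.003967642693395001))
foot T 0 [ 0.5233 -0.2422  0.    ]
foot T 0.01 [ 0.5227 -0.2405  0.01  ]
foot S [ 0.5346 -0.2396  0.01  ]
((272.19744873046875, 220.92916870117188), (50.817543029785156, 51.37343215942383), 76.60750579833984)
0.0045 [0.5866 0.1425] [np.float64(0.1344432844297919), np.float64(0.13552836946853206), np.float64(0.1344410909146095), np.float64(0.13467362801201077)] [array([0.6374, 0.2236]), array([0.6669, 0.0913]), array([0.5357, 0.0619]), array([0.5064, 0.1933])]
0.014 [0.5856 0.1416] [np.float64(0.13353296728751607), np.float64(0.1346107052020338), np.float64(0.1335307886246522), np.float64(0.13376175121048983)] [array([0.6361, 0.2221]), array([0.6653, 0.0907]), array([0.535 , 0.0615]), array([0.506, 0.192])]
((360.0769348144531, 276.8846130371094), (53.251216888427734, 36.332862854003906), 33.690067291259766)
[[360 258]
 [330 277]
 [361 299]
 [391 276]]
[0.5149 0.1867 0.014 ]
[0.5487 0.0594 0.014 ]
[0.6752 0.0849 0.014 ]
[0.6351 0.2168 0.014 ]
```

```bash
cat >> h.py <<'E'
from scipy.spatial.transform import Rotation as Ro
def rel(P,xang=None):
    from cell import env
    o=env.get_obs();R=Ro.from_quat(o["ee_rot"]).as_matrix();p=np.array(o["tool_pos"])
    a=np.degrees(np.arctan2(R[1,0],R[0,0]));s=R.T@(np.array(P)-p)/.12
    print("t",round(o["time"],2),"pos",p.round(4),"xang",round(a,2),"w",round(o["width"],3),"F",np.round(o["wrist_force"],1),"ff",round(o["finger_force"],2))
    print("shift",s.round(3),"roll",None if xang is None else round((a-xang)/45,3))
E
python3 - <<'E'
from h import *
d=pickle.load(open("im0.pkl","rb"));S,T=d["scene"],d["top"]
print(plane(T,(431.9,258),.2114),plane(S,(218.9,238.8),.2114))
rel((.482,-.233,.29),-9)
E
```

```text
[ 0.47613308 -0.23362301  0.2114    ] [ 0.48227816 -0.23163408  0.2114    ]
t 0.1 pos [ 0.1521 -0.554   0.2357] xang 15.34 w 1.004 F [ 0.1  0.4 -0.3] ff 0.0
shift [ 3.359 -1.853 -0.448] roll 0.541
```

Call:
{"fn": "carry_out", "kwargs": {
  "xyz": [
    [0.1,-0.05,-0.5],
    [0.9,-0.5,-0.5],
    [0.9,-0.5,-0.5],
    [0.9,-0.5,-0.5]
  ],
  "roll": [0,0,0,0],
  "jaw": [0,0,0,0]
}}

```text
time: 0.5
tool_pos: [0.243, -0.4655, 0.2973]
ee_rot: [0.991, 0.135, 0.001, 0.0]
wrist_force: [0.0, -0.7, 0.3]
width: 1.001
finger_force: 0.0
```

Call:
{"fn": "carry_out", "kwargs": {
  "xyz": [
    [0.9,-0.5,0],
    [0.9,-0.5,0],
    [0.9,-0.5,0]
  ],
  "roll": [0,0,0],
  "jaw": [0,0,0]
}}

```text
time: 0.8
tool_pos: [0.3304, -0.3792, 0.2961]
ee_rot: [0.991, 0.135, 0.0, -0.001]
wrist_force: [0.1, -0.4, -0.3]
width: 1.002
finger_force: 0.0
```

Call:
{"fn": "carry_out", "kwargs": {
  "xyz": [
    [0.8,-0.5,0],
    [0.8,-0.5,0],
    [0.8,-0.5,0]
  ],
  "roll": [0.54,0.54,0.54],
  "jaw": [0,0,0]
}}

```text
time: 1.1
tool_pos: [0.4066, -0.2963, 0.296]
ee_rot: [0.997, -0.075, -0.0, -0.001]
wrist_force: [0.3, -0.9, -0.8]
width: 0.996
finger_force: 0.0
```

```bash
python3 -c "
from h import *
rel((.482,-.233,.29),-9)"
```

```text
t 1.1 pos [ 0.4066 -0.2963  0.296 ] xang -8.66 w 0.996 F [ 0.3 -0.9 -0.8] ff 0.0
shift [ 0.541 -0.616  0.051] roll 0.008
```

Call:
{"fn": "carry_out", "kwargs": {
  "xyz": [
    [0.54,-0.62,0.05],
    [0.54,-0.62,0.05],
    [0.54,-0.62,0.05],
    [0.54,-0.62,0.3],
    [0.54,-0.62,0.5],
    [0.54,-0.62,0.7],
    [0.54,-0.62,0.7],
    [0.54,-0.62,0.7]
  ],
  "roll": [0,0,0,0,0,0,0,0],
  "jaw": [0,0,0,0,0,0,0,0]
}}

```text
time: 1.9
tool_pos: [0.4799, -0.2347, 0.2126]
ee_rot: [0.997, -0.074, -0.0, -0.0]
wrist_force: [-0.4, -0.0, 0.1]
width: 1.001
finger_force: 0.0
```

Run:
```python
from h import *
from cell import env
rel((.483,-.233,.21),-9)
d={n:env.get_image(n) for n in("scene","top")}
pickle.dump(d,open("im1.pkl","wb"))
a=cv2.resize(d["scene"]["img"][180:300,165:285,::-1],(480,480),interpolation=2)
b=cv2.resize(d["top"]["img"][195:285,375:455,::-1],(320,360),interpolation=2)
c=np.zeros((480,800,3),np.uint8);c[:,:480]=a;c[:360,480:]=b
cv2.imwrite("pics/crop2.png",c)
```

```text
t 1.9 pos [ 0.4799 -0.2347  0.2126] xang -8.47 w 1.001 F [-0.4 -0.   0.1] ff 0.0
shift [ 0.023 -0.018  0.022] roll 0.012
```

View pics/crop2.png

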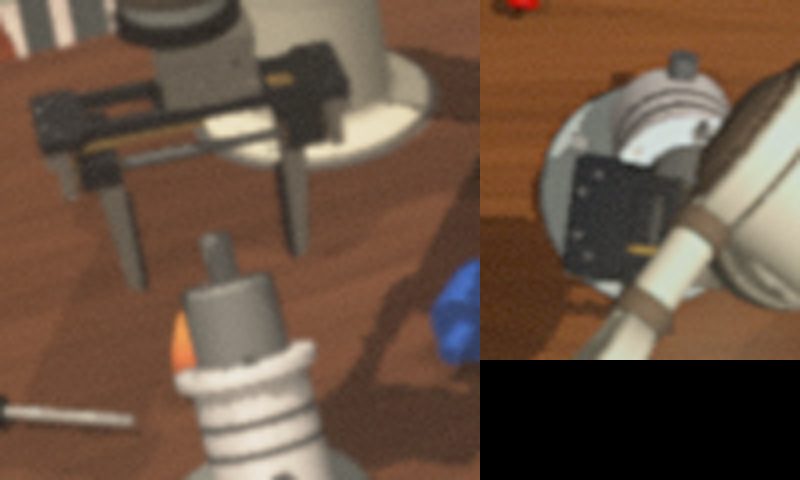

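Call:
{"fn": "carry_out", "kwargs": {
  "xyz": [
    [0.02,-0.01,0.02],
    [0.02,-0.01,0.02],
    [0.02,-0.01,0.02],
    [0.02,-0.01,0.02],
    [0.02,-0.01,0.02],
    [0.02,-0.01,0.02],
    [0.02,-0.01,0.02],
    [0.02,-0.01,0.02]
  ],
  "roll": [0,0,0,0,0,0,0,0],
  "jaw": [0.3,0.6,0.72,0.72,1,1,1,1],
  "grip_force": 10
}}

```text
time: 2.8
tool_pos: [0.4829, -0.2334, 0.2102]
ee_rot: [0.997, -0.074, 0.0, 0.0]
wrist_force: [-0.6, 0.0, 0.9]
width: 0.328
finger_force: 0.0
```

Call:
{"fn": "carry_out", "kwargs": {
  "xyz": [
    [0,0,0],
    [0,0,0],
    [0,0,0],
    [0,0,0],
    [0,0,0]
  ],
  "roll": [0,0,0,0,0],
  "jaw": [1,1,1,1,1],
  "grip_force": 15
}}

```text
time: 3.3
tool_pos: [0.4829, -0.2333, 0.2103]
ee_rot: [0.997, -0.073, -0.0, -0.0]
wrist_force: [-1.3, 1.8, 2.8]
width: 0.214
finger_force: 15.0
```

Call:
{"fn": "carry_out", "kwargs": {
  "xyz": [
    [-0.03,0,-0.052],
    [-0.07,0,-0.121],
    [-0.12,0,-0.208],
    [-0.17,0,-0.294],
    [-0.22,0,-0.381],
    [-0.27,0,-0.468],
    [-0.32,0,-0.554],
    [-0.32,0,-0.554]
  ],
  "roll": [0,0,0,0,0,0,0,0],
  "jaw": [1,1,1,1,1,1,1,1]
}}

```text
time: 4.1
tool_pos: [0.4451, -0.2283, 0.2788]
ee_rot: [0.997, -0.074, 0.001, 0.001]
wrist_force: [1.1, -0.3, -1.0]
width: 0.216
finger_force: 15.0
```

Run:
```python
from h import *
from cell import env
rel((.587,.141,.25),-9)
d={n:env.get_image(n) for n in("scene","top")}
pickle.dump(d,open("im2.pkl","wb"))
a=cv2.resize(d["scene"]["img"][180:300,165:285,::-1],(480,480),interpolation=2)
b=cv2.resize(d["top"]["img"][195:285,375:455,::-1],(320,360),interpolation=2)
c=np.zeros((480,800,3),np.uint8);c[:,:480]=a;c[:360,480:]=b
cv2.imwrite("pics/crop3.png",c)
```

```text
t 4.1 pos [ 0.4451 -0.2283  0.2788] xang -8.45 w 0.216 F [ 1.1 -0.3 -1. ] ff 14.96
shift [ 0.717 -3.218  0.236] roll 0.012
```

View pics/crop3.png

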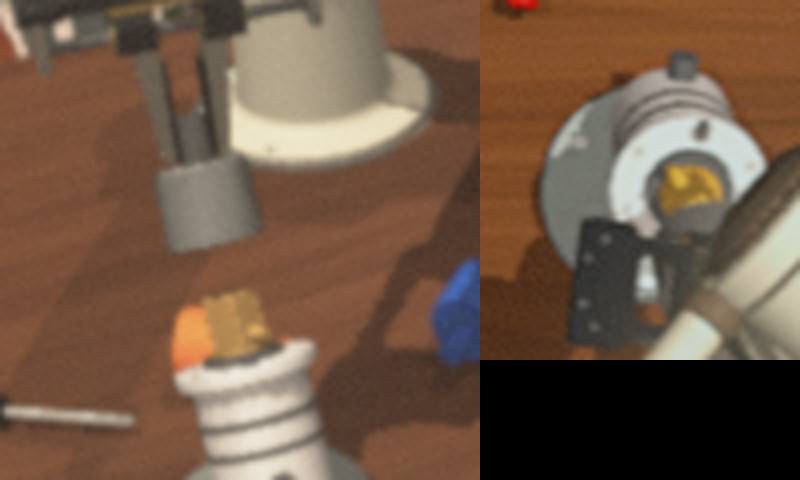

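Call:
{"fn": "carry_out", "kwargs": {
  "xyz": [
    [0.05,-0.2,0],
    [0.1,-0.5,0],
    [0.15,-0.8,0],
    [0.15,-0.9,0]
  ],
  "roll": [0,0,0,0],
  "jaw": [1,1,1,1]
}}

```text
time: 4.6
tool_pos: [0.479, -0.1209, 0.2758]
ee_rot: [0.997, -0.072, -0.001, -0.001]
wrist_force: [-0.4, 0.4, -1.0]
width: 0.213
finger_force: 15.0
```

Call:
{"fn": "carry_out", "kwargs": {
  "xyz": [
    [0.05,-0.3,0],
    [0.1,-0.6,0],
    [0.15,-0.9,0]
  ],
  "roll": [0,0,0],
  "jaw": [1,1,1]
}}

```text
time: 4.9
tool_pos: [0.5123, -0.0186, 0.2761]
ee_rot: [0.997, -0.074, -0.0, 0.0]
wrist_force: [-0.4, 0.5, -0.8]
width: 0.216
finger_force: 15.0
```

Call:
{"fn": "carry_out", "kwargs": {
  "xyz": [
    [0.05,-0.3,0],
    [0.1,-0.6,0],
    [0.15,-0.9,0]
  ],
  "roll": [0,0,0],
  "jaw": [1,1,1]
}}

```text
time: 5.2
tool_pos: [0.5461, 0.0857, 0.276]
ee_rot: [0.997, -0.074, -0.0, 0.0]
wrist_force: [1.0, -1.0, -1.1]
width: 0.211
finger_force: 15.0
```

Call:
{"fn": "carry_out", "kwargs": {
  "xyz": [
    [0,-0.2,0],
    [0,-0.4,0.1],
    [0,-0.5,0.4],
    [0,-0.5,0.6],
    [0,-0.5,0.6],
    [0,-0.5,0.6]
  ],
  "roll": [0,0,0,0,0,0],
  "jaw": [1,1,1,1,1,1],
  "grip_force": 15
}}

```text
time: 5.8
tool_pos: [0.5547, 0.1436, 0.2046]
ee_rot: [0.997, -0.074, -0.0, 0.0]
wrist_force: [-0.1, -0.4, -0.0]
width: 0.215
finger_force: 15.0
```

Call:
{"fn": "carry_out", "kwargs": {
  "xyz": [
    [0,0,0],
    [0,0,0],
    [0,0,0],
    [0,0,0],
    [0,0,0]
  ],
  "roll": [0,0,0,0,0],
  "jaw": [1,1,1,1,1],
  "grip_force": 4
}}

```text
time: 6.3
tool_pos: [0.5548, 0.1441, 0.205]
ee_rot: [0.997, -0.074, 0.0, -0.0]
wrist_force: [-0.1, -0.5, -1.6]
width: 0.218
finger_force: 4.0
```

Run:
```python
from h import *
from cell import env
rel((.587,.141,.25),-9)
d={n:env.get_image(n) for n in("scene","top")}
pickle.dump(d,open("im3.pkl","wb"))
a=cv2.resize(d["scene"]["img"][180:300,310:430,::-1],(480,480),interpolation=2)
b=cv2.resize(d["top"]["img"][175:275,235:315,::-1],(320,400),interpolation=2)
c=np.zeros((480,800,3),np.uint8);c[:,:480]=a;c[:400,480:]=b
cv2.imwrite("pics/crop4.png",c)
```

```text
t 6.3 pos [0.5548 0.1441 0.205 ] xang -8.44 w 0.218 F [-0.1 -0.5 -1.6] ff 4.0
shift [ 0.269 -0.014 -0.375] roll 0.013
```

View pics/crop4.png

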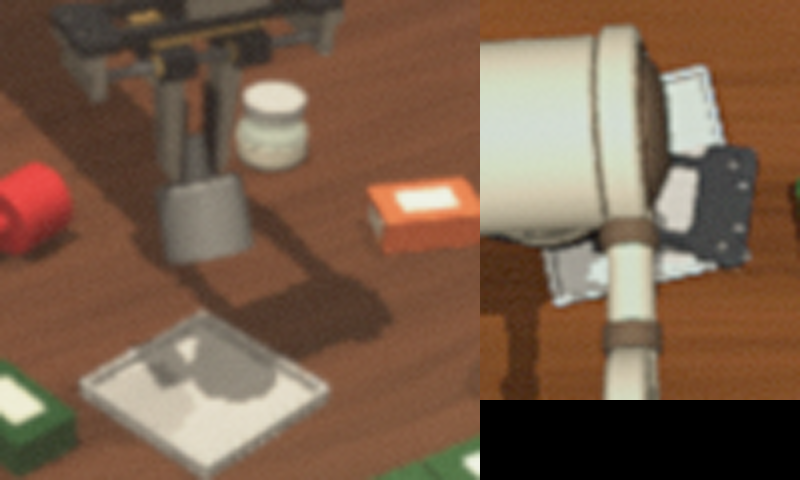

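Run:
```python
from h import *
for f,uv,g in(("im2.pkl",(218.8,240.3),(.4451,-.2283,.2758)),("im3.pkl",(362,241.8),(.5548,.1441,.202))):
    S=pickle.load(open(f,"rb"))["scene"];o,d=ray(S,uv);g=np.array(g)
    a=np.radians(-8.5);n=np.array([-np.sin(a),np.cos(a),0]);e=np.array([np.cos(a),np.sin(a),0])
    P=o+d*((g-o)@n)/(d@n);print(P,"along",(P-g)@e,"down",g[2]-P[2])
    for t in(0,15,30):
        t=np.radians(t);m=g+.079*(np.sin(t)*e-np.cos(t)*np.array([0,0,1]));k=g+(.052-.079)*-1*0+(-.027)*-1*0+.027*(np.sin(t)*e-np.cos(t)*np.array([0,0,1]))
        print(proj(S,m),proj(S,k),proj(S,g))
```

```text
[ 0.49601639 -0.23590951  0.21636398] along 0.05148187623084272 down 0.05943601741064858
[216.26929618 236.16293745] [213.47454286 219.49197252] [211.98057066 210.5154175 ]
[217.51789987 239.37252118] [213.89147388 220.5203218 ] [211.98057066 210.5154175 ]
[218.42831708 240.7271919 ] [214.18263759 220.87914274] [211.98057066 210.5154175 ]
[0.58995579 0.13884593 0.13671085] along 0.03554623900566938 down 0.06528915440361965
[356.56330499 239.1797259 ] [357.14029826 223.87453242] [357.44650548 215.65359577]
[359.59043171 242.18128279] [358.19260653 224.84457885] [357.44650548 215.65359577]
[362.55803544 243.47095282] [359.20442643 225.198958  ] [357.44650548 215.65359577]
```

Call:
{"fn": "carry_out", "kwargs": {
  "xyz": [
    [-0.05,0,0.2],
    [-0.05,0,0.45],
    [-0.05,0,0.7],
    [-0.05,0,0.85],
    [-0.05,0,0.9],
    [-0.05,0,0.9]
  ],
  "roll": [0,0,0,0,0,0],
  "jaw": [1,1,1,1,1,1]
}}

```text
time: 7.0
tool_pos: [0.5482, 0.145, 0.0961]
ee_rot: [0.997, -0.073, -0.001, 0.0]
wrist_force: [-0.3, -0.2, -1.0]
width: 0.217
finger_force: 4.0
```

Call:
{"fn": "carry_out", "kwargs": {
  "xyz": [
    [0,0,0.02],
    [0,0,0.02],
    [0,0,0.02]
  ],
  "roll": [0,0,0],
  "jaw": [1,1,1]
}}

```text
time: 7.3
tool_pos: [0.5495, 0.1451, 0.0954]
ee_rot: [0.997, -0.073, 0.001, -0.0]
wrist_force: [0.8, -0.5, 0.4]
width: 0.215
finger_force: 4.0
```

Call:
{"fn": "carry_out", "kwargs": {
  "xyz": [
    [0,0,0.015],
    [0,0,0.015],
    [0,0,0.015]
  ],
  "roll": [0,0,0],
  "jaw": [1,1,1]
}}

```text
time: 7.6
tool_pos: [0.5487, 0.145, 0.0925]
ee_rot: [0.997, -0.073, -0.0, 0.0]
wrist_force: [-0.2, 0.0, -0.4]
width: 0.216
finger_force: 4.0
```

Call:
{"fn": "carry_out", "kwargs": {
  "xyz": [
    [0,0,0.01],
    [0,0,0.02],
    [0,0,0.02]
  ],
  "roll": [0,0,0],
  "jaw": [1,1,1]
}}

```text
time: 7.9
tool_pos: [0.5492, 0.1451, 0.0906]
ee_rot: [0.997, -0.074, 0.0, -0.0]
wrist_force: [-0.1, 0.4, 2.8]
width: 0.214
finger_force: 4.0
```

Call:
{"fn": "carry_out", "kwargs": {
  "xyz": [
    [0,0,0.01],
    [0,0,0.01],
    [0,0,0.01]
  ],
  "roll": [0,0,0],
  "jaw": [1,1,1]
}}

```text
time: 8.2
tool_pos: [0.5495, 0.1451, 0.0897]
ee_rot: [0.997, -0.074, 0.001, -0.0]
wrist_force: [-0.2, -0.6, 5.6]
width: 0.218
finger_force: 4.0
```

Call:
{"fn": "carry_out", "kwargs": {
  "xyz": [
    [0.05,0,0],
    [0.1,0,0],
    [0.15,0,0.002],
    [0.2,0,0.006],
    [0.25,0,0.012],
    [0.3,0,0.025],
    [0.34,0,0.035],
    [0.34,0,0.035]
  ],
  "roll": [0,0,0,0,0,0,0,0],
  "jaw": [1,1,1,1,1,1,1,1]
}}

```text
time: 9.0
tool_pos: [0.5895, 0.1389, 0.0843]
ee_rot: [0.997, -0.074, -0.0, 0.0]
wrist_force: [0.9, 0.4, -0.8]
width: 0.218
finger_force: 4.0
```

Run:
```python
from h import *
from cell import env
rel((.587,.141,.25),-9)
d={n:env.get_image(n) for n in("scene","top")}
pickle.dump(d,open("im4.pkl","wb"))
a=cv2.resize(d["scene"]["img"][200:320,310:430,::-1],(600,600),interpolation=2)
cv2.imwrite("pics/crop5.png",a)
```

```text
t 9.0 pos [0.5895 0.1389 0.0843] xang -8.44 w 0.218 F [ 0.9  0.4 -0.8] ff 4.0
shift [-0.024 -0.014 -1.381] roll 0.012
```

View pics/crop5.png

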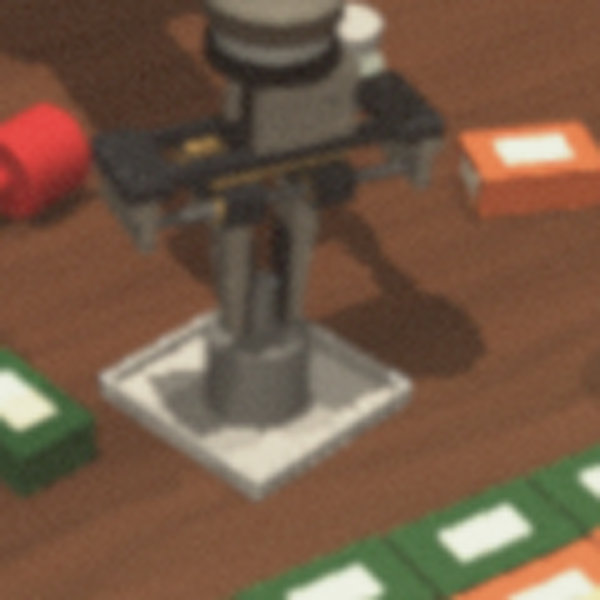

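Call:
{"fn": "carry_out", "kwargs": {
  "xyz": [
    [0,0,0],
    [0,0,0],
    [0,0,0],
    [0,0,0],
    [0,0,0],
    [0,0,-0.1],
    [0,0,-0.4],
    [0,0,-0.8]
  ],
  "roll": [0,0,0,0,0,0,0,0],
  "jaw": [0.7,0.5,0.4,0.3,0.3,0.3,0.3,0.3]
}}

```text
time: 9.9
tool_pos: [0.5872, 0.1389, 0.18]
ee_rot: [0.997, -0.074, -0.003, 0.0]
wrist_force: [1.0, -0.3, 0.2]
width: 0.701
finger_force: 0.0
```

Call:
{"fn": "carry_out", "kwargs": {
  "xyz": [
    [0,0,-0.4],
    [0,0.3,-0.8],
    [-0.1,0.9,-0.9],
    [-0.1,0.9,-0.9]
  ],
  "roll": [0,0,0,0],
  "jaw": [0.3,0.3,0.3,0.3]
}}

```text
time: 10.3
tool_pos: [0.5617, 0.0319, 0.2925]
ee_rot: [0.997, -0.074, 0.003, 0.001]
wrist_force: [0.1, -0.9, 0.3]
width: 0.698
finger_force: 0.0
```

Run:
```python
from h import *
from cell import env
rel((.56,-.1,.30),-9)
d={n:env.get_image(n) for n in("scene","top")}
pickle.dump(d,open("im5.pkl","wb"))
c=np.zeros((600,800,3),np.uint8)
c[:300,:400]=cv2.resize(d["scene"]["img"][230:305,310:410,::-1],(400,300),interpolation=2)
c[:300,400:]=cv2.resize(d["top"]["img"][180:255,225:325,::-1],(400,300),interpolation=2)
c[300:,:400]=cv2.resize(d["scene"]["img"][240:285,200:260,::-1],(400,300),interpolation=2)
c[300:,400:]=cv2.resize(d["top"]["img"][215:260,400:460,::-1],(400,300),interpolation=2)
cv2.imwrite("pics/crop6.png",c)
```

```text
t 10.3 pos [0.5617 0.0319 0.2925] xang -8.45 w 0.698 F [ 0.1 -0.9  0.3] ff 0.0
shift [ 0.148  1.09  -0.061] roll 0.012
```

View pics/crop6.png

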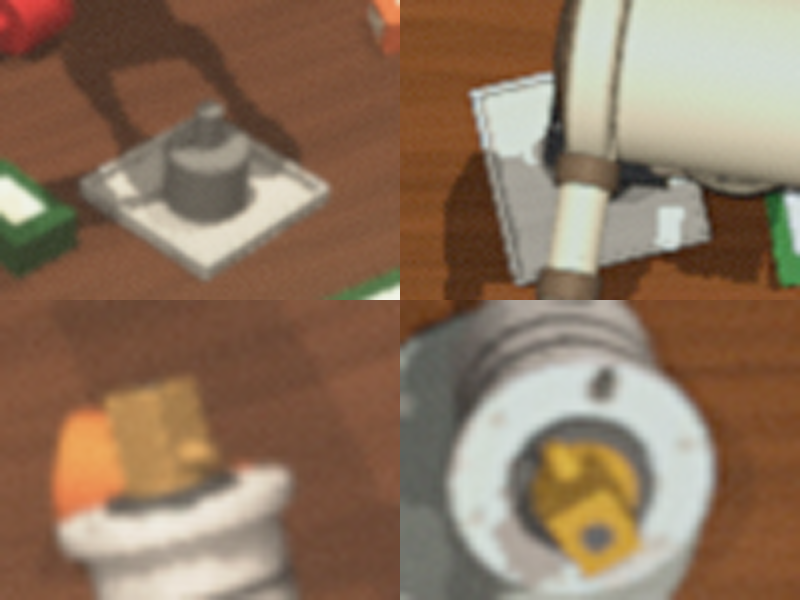

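```bash
cat > noz.py <<'E'
from h import *
np.set_printoptions(precision=4,suppress=True)
U=np.radians(170.5)
def frame(f0,yaw=U):
    # stand frame: lean dir u (horizontal), axis a, ex uphill, ey
    u=np.array([np.cos(yaw),np.sin(yaw),0]);a=.5*u+np.array([0,0,.866])
    ex=-.866*u+np.array([0,0,.5]);ey=np.cross(a,ex)
    return a,ex,ey
def cyl(P,f0,yaw=U):
    a,ex,ey=frame(f0,yaw);q=np.array(P)-(np.array([*f0,.13]))
    s=q@a;x,y=q@ex,q@ey
    return s,np.hypot(x,y),np.degrees(np.arctan2(y,x))
E
python3 - <<'E'
from noz import *
d=pickle.load(open("im5.pkl","rb"));S,T=d["scene"],d["top"]
f0=(.5255,-.2402)
for n,s,t in(("tip",(229.8,262.5),(423,237.9)),("ptr",(227,270.2),(430.4,227.5))):
    P,e=tri(S,s,T,t);print(n,P,e,cyl(P,f0))
# end of nozzle hole from top at z=.130+.054*.866
P=plane(T,(429.5,250.5),.130+.054*.866);print("end",P,"expect",f0+.054*.5*np.array([np.cos(U),np.sin(U)]))
a,ex,ey=frame(f0);B=np.array([*f0,.13])
def at(s,r,t):t=np.radians(t);return B+s*a+r*(np.cos(t)*ex+np.sin(t)*ey)
print("proj end",proj(T,at(.054,0,0)),proj(S,at(.054,0,0)),"collar",proj(T,at(.01,0,0)),proj(S,at(.01,0,0)),"knob end",proj(T,at(.104-.0,0,0)))
for t in(-20,-10,0,10):print("ptr",t,proj(T,at(.016,.0405,t)),proj(S,at(.016,.0405,t)))
for t in(40,50,60,70,80):print("tip",t,proj(T,at(.026,.0255,t)),proj(S,at(.026,.0255,t)))
E
```

```text
tip [ 0.5249 -0.2242  0.1603] 2.985289485964432e-06 (np.float64(0.027805368164517345), np.float64(0.019952319080235262), np.float64(51.627090208930596))
ptr [ 0.5495 -0.2418  0.1588] 0.0016042078785105146 (np.float64(0.012967309734818772), np.float64(0.035154330806767754), np.float64(3.8898331068946876))
end [ 0.4945 -0.2355  0.1768] expect [ 0.4989 -0.2357]
proj end [429.5721 248.6193] [221.3297 253.4634] collar [427.7395 240.2941] [224.7677 270.0284] knob end [431.797  258.7468]
ptr -20 [437.3407 227.823 ] [220.1482 270.5472]
ptr -10 [434.6313 226.68  ] [222.8987 270.0382]
ptr 0 [431.7141 225.9895] [225.6923 269.4582]
ptr 10 [428.6813 225.7739] [228.4354 268.8269]
tip 40 [423.2611 234.7893] [230.5029 263.3863]
tip 50 [421.6479 235.7891] [231.5892 263.0086]
tip 60 [420.2444 237.0147] [232.4217 262.6644]
tip 70 [419.0929 238.4274] [232.977  262.3638]
tip 80 [418.2279 239.9832] [233.2411 262.1158]
```

```bash
python3 -c "
from h import *
from cell import env
rel((.500,-.2365,.25),31.5)
print(env.get_obs()['joint_pos'])"
```

```text
t 10.4 pos [0.5616 0.0309 0.2917] xang -8.66 w 0.702 F [ 0.8 -0.1  0.2] ff 0.0
shift [-0.173  2.28   0.349] roll -0.893
[-1.59284950e-01  9.05182310e-02  1.56282892e+00 -1.06789258e-03
  1.48379827e+00  1.56282207e+00]
```

Call:
{"fn": "carry_out", "kwargs": {
  "xyz": [
    [-0.03,0.3,0],
    [-0.06,0.7,0],
    [-0.09,1,0],
    [-0.09,1,0]
  ],
  "roll": [0,0,0,0],
  "jaw": [0.3,0.3,0.3,0.3]
}}

```text
time: 10.8
tool_pos: [0.5325, -0.0858, 0.2888]
ee_rot: [0.997, -0.076, -0.0, 0.0]
wrist_force: [0.5, 0.9, -0.6]
width: 0.701
finger_force: 0.0
```

Call:
{"fn": "carry_out", "kwargs": {
  "xyz": [
    [-0.03,0.4,0],
    [-0.06,0.8,0],
    [-0.08,1,0],
    [-0.08,1,0],
    [-0.08,1,0],
    [-0.08,1,0],
    [-0.08,1,0]
  ],
  "roll": [-0.15,-0.3,-0.45,-0.6,-0.75,-0.89,-0.89],
  "jaw": [0.3,0.3,0.3,0.3,0.3,0.3,0.3]
}}

```text
time: 11.5
tool_pos: [0.5067, -0.199, 0.2887]
ee_rot: [0.962, 0.273, 0.0, -0.0]
wrist_force: [-1.1, 0.1, -0.6]
width: 0.699
finger_force: 0.0
```

```bash
python3 -c "
from h import *
rel((.500,-.2365,.20),31.5)"
```

```text
t 11.5 pos [ 0.5067 -0.199   0.2887] xang 31.71 w 0.699 F [-1.1  0.1 -0.6] ff 0.0
shift [-0.212  0.237  0.739] roll 0.005
```

Call:
{"fn": "carry_out", "kwargs": {
  "xyz": [
    [-0.21,0.24,0.2],
    [-0.21,0.24,0.5],
    [-0.21,0.24,0.74],
    [-0.21,0.24,0.85],
    [-0.21,0.24,0.95],
    [-0.21,0.24,0.99],
    [-0.21,0.24,0.99]
  ],
  "roll": [0,0,0,0,0,0,0],
  "jaw": [0.45,0.45,0.45,0.45,0.45,0.45,0.45]
}}

```text
time: 12.2
tool_pos: [0.5006, -0.2378, 0.1722]
ee_rot: [0.962, 0.272, 0.001, 0.0]
wrist_force: [-3.4, 3.6, 6.1]
width: 0.551
finger_force: 3.4
```

Run:
```python
from h import *
from cell import env
rel((.500,-.2365,.17),31.5)
d={n:env.get_image(n) for n in("scene","top")}
pickle.dump(d,open("im6.pkl","wb"))
cv2.imwrite("pics/crop7.png",cv2.resize(d["scene"]["img"][210:290,180:280,::-1],(750,600),interpolation=2))
```

```text
t 12.2 pos [ 0.5006 -0.2378  0.1722] xang 31.62 w 0.551 F [-3.4  3.6  6.1] ff 3.35
shift [ 0.001 -0.012  0.019] roll 0.003
```

View pics/crop7.png

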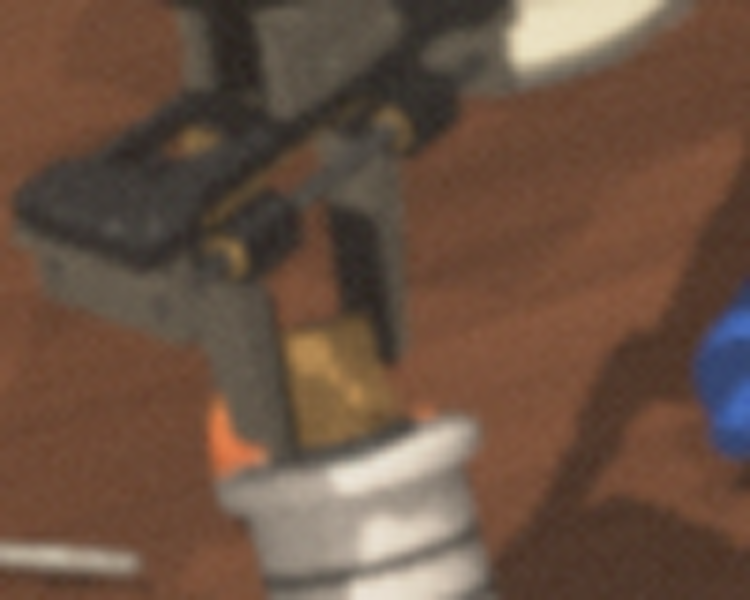

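Call:
{"fn": "carry_out", "kwargs": {
  "xyz": [
    [0,0,-0.05],
    [0,0,-0.05],
    [0,0,-0.05],
    [0,0,-0.05]
  ],
  "roll": [0,0,0,0],
  "jaw": [0.45,0.45,0.45,0.45]
}}

```text
time: 12.7
tool_pos: [0.4998, -0.2382, 0.176]
ee_rot: [0.962, 0.272, 0.0, 0.0]
wrist_force: [-0.7, 0.2, -0.3]
width: 0.544
finger_force: 0.0
```

Call:
{"fn": "carry_out", "kwargs": {
  "xyz": [
    [0,0,0],
    [0,0,0],
    [0,0,0],
    [0,0,0],
    [0,0,0],
    [0,0,0]
  ],
  "roll": [0,0,0,0,0,0],
  "jaw": [0.6,0.7,1,1,1,1],
  "grip_force": 10
}}

```text
time: 13.3
tool_pos: [0.4991, -0.2374, 0.1755]
ee_rot: [0.962, 0.273, -0.001, -0.001]
wrist_force: [-3.6, 5.0, 1.2]
width: 0.338
finger_force: 9.5
```

Call:
{"fn": "carry_out", "kwargs": {
  "xyz": [
    [0,0,0],
    [0,0,0],
    [0,0,0],
    [0,0,0],
    [0,0,0],
    [0,0,0]
  ],
  "roll": [0.07,0.14,0.21,0.28,0.35,0.42],
  "jaw": [1,1,1,1,1,1]
}}

```text
time: 13.9
tool_pos: [0.4987, -0.2363, 0.1762]
ee_rot: [0.994, 0.11, -0.001, -0.002]
wrist_force: [-6.5, 9.9, 7.8]
width: 0.295
finger_force: 9.8
```

Call:
{"fn": "carry_out", "kwargs": {
  "xyz": [
    [0,-0.01,0],
    [0,-0.02,0],
    [0,-0.02,0],
    [0,-0.02,0],
    [0,-0.02,0],
    [0,-0.02,0],
    [0,-0.02,0]
  ],
  "roll": [0.07,0.14,0.21,0.28,0.35,0.415,0.415],
  "jaw": [1,1,1,1,1,1,1]
}}

```text
time: 14.6
tool_pos: [0.4991, -0.2353, 0.1759]
ee_rot: [0.999, -0.052, -0.0, -0.001]
wrist_force: [-2.7, 3.5, 2.9]
width: 0.259
finger_force: 10.0
```

Run:
```python
from h import *
from cell import env
rel((.500,-.2365,.17),-6)
```

```text
t 14.6 pos [ 0.4991 -0.2353  0.1759] xang -5.95 w 0.259 F [-2.7  3.5  2.9] ff 10.0
shift [0.009 0.009 0.049] roll 0.001
```

Call:
{"fn": "carry_out", "kwargs": {
  "xyz": [
    [0,0,0],
    [0,0,0],
    [0,0,0],
    [0,0,-0.2],
    [0,0,-0.6],
    [0,0,-1],
    [0,0,-1]
  ],
  "roll": [0,0,0,0,0,0,0],
  "jaw": [0.6,0.5,0.4,0.4,0.4,0.4,0.4]
}}

```text
time: 15.3
tool_pos: [0.5021, -0.2383, 0.3043]
ee_rot: [0.999, -0.052, 0.006, 0.004]
wrist_force: [-0.1, -0.6, 0.9]
width: 0.601
finger_force: 0.0
```

Call:
{"fn": "carry_out", "kwargs": {
  "xyz": [
    [0,-0.4,0],
    [0,-0.8,0],
    [0,-1,0],
    [0,-1,0]
  ],
  "roll": [0,0,0,0],
  "jaw": [0.4,0.4,0.4,0.4]
}}

```text
time: 15.7
tool_pos: [0.5117, -0.1139, 0.2954]
ee_rot: [0.999, -0.05, 0.0, -0.0]
wrist_force: [-0.0, -0.4, -1.4]
width: 0.602
finger_force: 0.0
```

Call:
{"fn": "carry_out", "kwargs": {
  "xyz": [
    [0,-0.4,0],
    [0,-0.8,0],
    [0,-1,0],
    [0,-1,0]
  ],
  "roll": [0,0,0,0],
  "jaw": [0.4,0.4,0.4,0.4]
}}

```text
time: 16.1
tool_pos: [0.5242, 0.0044, 0.2954]
ee_rot: [0.999, -0.05, -0.0, -0.0]
wrist_force: [0.0, -0.4, -0.7]
width: 0.602
finger_force: 0.0
```

Run:
```python
from noz import *
from cell import env
rel((.500,-.2365,.17),-6)
d={n:env.get_image(n) for n in("scene","top")}
ims={n:[env.get_image(n)["img"].astype(float) for _ in range(6)] for n in d}
for n in d:d[n]["img"]=np.mean(ims[n]+[d[n]["img"]],0).astype(np.uint8)
pickle.dump(d,open("im7.pkl","wb"))
T=d["top"]["img"];sub=T[215:260,400:460]
hsv=cv2.cvtColor(sub,cv2.COLOR_RGB2HSV)
br=((hsv[...,1]>120)&(hsv[...,0]>14)&(hsv[...,0]<30)).astype(np.uint8)
# dark pointer among white collar, upper region
for n,(r0,r1,c0,c1) in(("top",(222,232,422,440)),("scene",(262,276,218,238))):
    g=cv2.cvtColor(d[n]["img"],cv2.COLOR_RGB2GRAY)[r0:r1,c0:c1];print(n);print(g)
y,x=np.nonzero(br[:, :]);print("brass top-most",sorted(zip(y+215,x+400))[:12])
c=np.zeros((600,800,3),np.uint8)
c[:,:400]=cv2.resize(d["scene"]["img"][235:285,210:243,::-1],(400,600),interpolation=2)
c[:,400:]=cv2.resize(T[215:260,412:442,::-1],(400,600),interpolation=2)
cv2.imwrite("pics/crop8.png",c)
```

```text
t 16.1 pos [0.5242 0.0044 0.2954] xang -5.76 w 0.602 F [ 0.  -0.4 -0.7] ff 0.0
shift [0.001 2.018 1.045] roll 0.005
top
[[145 160 165 166 167 169 169 162 152 140 131 132 140 139 121 101  85  80]
 [157 168 172 176 179 184 187 184 180 172 160 143 134 129 124 112  92  80]
 [177 182 185 192 198 202 202 193 183 178 180 181 171 151 137 121  96  77]
 [206 211 212 213 214 215 208 177 135 138 180 205 204 192 174 153 124  89]
 [213 216 216 217 217 213 191 143  96 111 167 205 214 213 206 193 171 136]
 [210 214 215 216 215 201 160 110  95 116 168 203 215 216 215 212 205 184]
 [207 211 214 215 213 196 154 111 102 130 180 209 215 215 215 215 216 212]
 [206 211 214 216 215 201 167 130 124 152 192 213 215 214 214 214 215 216]
 [207 211 215 218 218 214 199 181 177 192 209 215 215 214 214 214 214 215]
 [209 208 210 210 209 210 208 204 206 211 215 216 215 214 214 214 214 214]]
scene
[[159 139 153 163 164 165 168 166 159 159 160 142 103  85  87  87  88  86
   87  87]
 [163 141 141 159 163 161 166 165 159 153 160 147 106  88  86  87  88  91
   92  91]
 [164 145 134 156 160 150 151 158 154 145 157 146 108
[... 667 characters left out ...]
0 225 226 227 227 225 220 216 206
  192 177]
 [222 221 217 218 227 232 233 231 230 230 229 226 224 220 215 205 197 183
  165 150]
 [230 230 228 229 231 232 232 230 229 226 221 214 207 200 191 175 163 154
  146 137]
 [226 228 228 227 227 227 225 219 215 209 202 185 172 165 161 155 150 145
  142 139]]
brass top-most [(np.int64(235), np.int64(428)), (np.int64(235), np.int64(429)), (np.int64(235), np.int64(430)), (np.int64(236), np.int64(427)), (np.int64(236), np.int64(428)), (np.int64(236), np.int64(429)), (np.int64(236), np.int64(430)), (np.int64(236), np.int64(431)), (np.int64(237), np.int64(424)), (np.int64(237), np.int64(425)), (np.int64(237), np.int64(426)), (np.int64(237), np.int64(427))]
```

View pics/crop8.png

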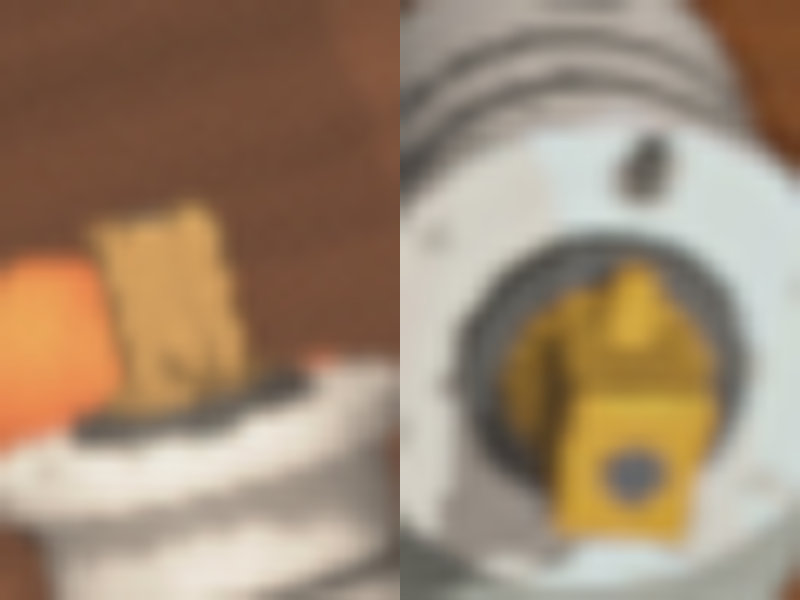

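Run:
```python
from noz import *
d=pickle.load(open("im7.pkl","rb"));T=d["top"];S=d["scene"]
print("cap check not moved: diff",)
def onplane(c,uv,p0,a):
    o,dd=ray(c,uv);return o+dd*((p0-o)@a)/(dd@a)
for yaw in(168,170.5,173):
    y=np.radians(yaw);a,ex,ey=frame(0,y)
    for ref,uv,s0 in(("end",(429.4,250.6),.054),("boss",(427.2,242.7),.016)):
        E=plane(T,uv,.13+s0*.866);B=E-s0*a;out=[]
        for uv2,s in(((430.4,227.75),.0135),((429.4,235.25),.026)):
            q=onplane(T,uv2,B+s*a,a)-B;out+=[np.hypot(q@ex,q@ey)*1e3,np.degrees(np.arctan2(q@ey,q@ex))]
        print(yaw,ref,B.round(4),"ptr r,ang",np.round(out[:2],1),"tip",np.round(out[2:],1),"diff",round(out[3]-out[1],1))
```

```text
cap check not moved: diff
168 end [ 0.5207 -0.2408  0.13  ] ptr r,ang [39.6  6.7] tip [25.9  9.8] diff 3.1
168 boss [ 0.5224 -0.2386  0.13  ] ptr r,ang [38.1  2.9] tip [24.3  4.1] diff 1.2
170.5 end [ 0.5209 -0.2397  0.13  ] ptr r,ang [39.5  3.2] tip [25.9  6.3] diff 3.1
170.5 boss [ 0.5224 -0.2383  0.13  ] ptr r,ang [38.1  0.7] tip [24.4  2.5] diff 1.8
173 end [ 0.5211 -0.2385  0.13  ] ptr r,ang [39.5 -0.2] tip [25.8  2.8] diff 3.0
173 boss [ 0.5225 -0.2379  0.13  ] ptr r,ang [38.1 -1.6] tip [24.4  0.9] diff 2.4
```

```bash
python3 -c "
from cell import env
print(env.job_done())"
```

```text
the job is handed in; nothing more can be done
None
```

The job is handed in, and no verdict was returned. The cap stands upright and let go in the tray, the spout points at the pointer to within about 3° by my measurement (8° allowed), and the gripper was open and clear of everything.

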